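# Shut down the tissue slicer and hold its drive cover over the screw holes

### The job

Shut the tissue slicer down at its control unit by pressing, one at a time and each fully down, the big round stop key, then the oblong park key, then the small round standby key, without pressing either of the square feed keys. Then lift the drive cover by its handle and hold it level about a centimetre above the slicer's open drive bay, clear of the machine, with its three holes lined up over the three threaded holes (pair over pair, single over single) so that I can slip the rubber bushes under it and start the screws. Finish while still holding it there, do not put it down or let go, and leave everything else on the bench where it lies.

Things in the scene. Friction and masses are not known exactly. Their poses are not given: they have to be found in the camera images.
- slicer: Tissue slicer, fixed white machine. Its bare aluminium deck, 190 (its x) x 160 (y) mm, top 120 mm above the work surface, has a 100 x 70 mm opening (long in x) over the drive. Origin: on the work surface under the opening's centre; z up. Towards its +y: a 172 mm high riser from y = 80 mm, then the head, ice tray and a gooseneck lamp up to 320 mm high, 130 mm or more from the origin.
- thread_a (a point): Mouth of a threaded M5 hole (9 mm across its countersink) in the deck top, at slicer (x -62, y +45, z 120) mm; belongs to hole_a of the cover.
- thread_b (a point): Mouth of a threaded hole in the deck top, at slicer (-62, -45, 120) mm; belongs to hole_b.
- thread_c (a point): Mouth of the single threaded hole on the other side of the opening, at slicer (+62, 0, 120) mm; belongs to hole_c.
- cover: Loose white plate 150 (x) x 120 (y) x 4 mm, 0.2 to 0.4 kg, flat on the surface. Origin: centre of its underside; z up. Steel bow handle: bar centred 42 mm above the origin, along x, 96 mm long, 10 wide (y), 12 high, 32 mm clear of the plate; posts at x = -43, +43 mm. Placed right, its x and y axes match the slicer's; it starts within 0.75 rad of that yaw.
- hole_a (a point): Centre, on the underside, of a 12 mm screw hole in the cover, at cover (x -62, y +45) mm.
- hole_b (a point): Likewise, screw hole at cover (-62, -45) mm.
- hole_c (a point): Likewise, the single screw hole at the other end, at cover (+62, 0) mm.
- console: The slicer's control unit, fixed low white case 180 (x) x 200 (y) mm, key deck 42 mm above the work surface. Origin: on the work surface under its middle; z up; its -x side faces the robot: there lies the near row of four keys. A display strip (to 55 mm high) runs along the far side, a black dial (38 mm across, to 58 mm high) stands at (20, -45) mm.
- key_stop_top (a point): Centre of the top of the stop key, the largest, round, 32 mm across, at the left end (+y) of the near row. White plastic, at console (-45, 65) mm, top 52 mm above the work surface when up; it is pushed straight down.
- key_stop (a joint): Travel of the stop key, the largest, round, 32 mm across, at the left end (+y) of the near row, at console (-45, 65) mm, top 52 mm above the work surface when up: 0 up, 0.006 m fully down. Spring return; starts to move at 1.5 N, fully down at 5 N; counts as pressed beyond 4.5 mm.
- key_park_top (a point): Centre of the top of the park key, the only oblong one, 40 mm (along y) x 15 mm, alone behind the near row on the left. White plastic, at console (12, 50) mm, top 52 mm above the work surface when up; it is pushed straight down.
- key_park (a joint): Travel of the park key, the only oblong one, 40 mm (along y) x 15 mm, alone behind the near row on the left, at console (12, 50) mm, top 52 mm above the work surface when up: 0 up, 0.006 m fully down. Spring return; starts to move at 1.5 N, fully down at 5 N; counts as pressed beyond 4.5 mm.
- key_standby_top (a point): Centre of the top of the standby key, the small round one, 18 mm across, at the right end (-y) of the near row. White plastic, at console (-45, -65) mm, top 52 mm above the work surface when up; it is pushed straight down.
- key_standby (a joint): Travel of the standby key, the small round one, 18 mm across, at the right end (-y) of the near row, at console (-45, -65) mm, top 52 mm above the work surface when up: 0 up, 0.006 m fully down. Spring return; starts to move at 1.5 N, fully down at 5 N; counts as pressed beyond 4.5 mm.
- key_feed1 (a joint): Travel of the left of the two 14 mm square feed keys in the middle of the near row; not to be pressed, at console (-45, 12) mm, top 52 mm above the work surface when up: 0 up, 0.006 m fully down. Spring return; starts to move at 1.5 N, fully down at 5 N; counts as pressed beyond 4.5 mm.
- key_feed2 (a joint): Travel of the right of the two 14 mm square feed keys in the middle of the near row; not to be pressed, at console (-45, -24) mm, top 52 mm above the work surface when up: 0 up, 0.006 m fully down. Spring return; starts to move at 1.5 N, fully down at 5 N; counts as pressed beyond 4.5 mm.
- screw_dish: Bystander to leave alone: steel dish 68 mm across, 22 mm high, with the screws and rubber bushes, loose on the surface just beyond the cover (about 125 mm from the cover's centre towards its +x).
- screwdriver: Bystander to leave alone: screwdriver lying beyond the cover, about 200 mm long; origin on the surface near its middle.
- brush: Bystander to leave alone: fine brush with a black handle, about 165 mm long, lying on the robot side of the cover; origin near its middle.
- forceps: Bystander to leave alone: steel forceps, 125 mm long, lying on the robot's side of the console; origin near its middle.
- beaker: Bystander to leave alone: empty glass beaker, 68 mm across, 90 mm high; origin under its centre.
- petri_dish: Bystander to leave alone: open clear dish, 88 mm across, 14 mm high; origin under its centre.
- reagent_bottle: Bystander to leave alone: amber bottle, 64 mm across, 130 mm high; origin under its centre.
Mind the look-alikes: they are no part of the job. What is shaped like the cover but brown, green or turquoise is not meant.

How it is judged (in metres and radians):
On the way, in this order (a step that is already met when the one before it is completed fails the run):
1. the round stop key alone is pressed down (value of joint key_stop above 0.0045 m and value of joint each of key_park, key_standby, key_feed1, key_feed2 below 0.002 m), for 0.05 s.
2. then the oblong park key alone is pressed down (value of joint key_park above 0.0045 m and value of joint each of key_stop, key_standby, key_feed1, key_feed2 below 0.002 m), for 0.05 s.
3. then the small round standby key alone is pressed down (value of joint key_standby above 0.0045 m and value of joint each of key_stop, key_park, key_feed1, key_feed2 below 0.002 m), for 0.05 s.
4. then the cover is lifted off the bench (height (world z) of cover above 0.03 m), for 0.2 s.
At the end, for the whole second after the job is handed in: The gripper still holds the cover, at rest and level within 0.08 rad, each of its three holes within 3.5 mm horizontally of its own threaded hole and 5 to 18 mm above it, the cover not touching the slicer; all keys are up again (horizontal distance between hole_a and thread_a below 0.0035 m and z of hole_a in the frame of thread_a between 0.005 and 0.018 m and horizontal distance between hole_b and thread_b below 0.0035 m and z of hole_b in the frame of thread_b between 0.005 and 0.018 m and horizontal distance between hole_c and thread_c below 0.0035 m and z of hole_c in the frame of thread_c between 0.005 and 0.018 m and angle between cover's own z axis and vertical below 0.08 rad and contact force between the fingers and cover above 1 N and contact force between cover and slicer below 0.1 N and linear speed of cover below 0.02 m/s and angular speed of cover below 0.15 rad/s and value of joint each of key_stop, key_park, key_standby, key_feed1, key_feed2 below 0.002 m); the arm keeps its last pose, push and grip.
It fails at once if two of the three shutdown keys down at once (value of joint each of key_stop, key_park above 0.003 m or value of joint each of key_stop, key_standby above 0.003 m or value of joint each of key_park, key_standby above 0.003 m).
It fails at once if a square feed key pressed (value of joint any of key_feed1, key_feed2 above 0.003 m).
It fails at once if a bystander shifted by more than 4 cm or knocked over (distance of any of screw_dish, screwdriver, brush, forceps, beaker, petri_dish, reagent_bottle from where it was at the start of the episode above 0.04 m or angle between any of screw_dish, beaker, petri_dish, reagent_bottle's own z axis and vertical above 0.6 rad).
It also fails if it takes over 56 s, if anything falls off the work surface, if the arm or the gripper's body presses on something with over 40 N, if the wrist force passes 120 N, or if a joint passes its speed limit or range.

### The arm

A 6-joint arm with a two-finger parallel gripper is mounted at the origin on the work surface. World frame = base frame: x ahead of the robot, y to its left, z up, the work surface at z = 0. Lengths are in m, angles in degrees, forces in N, time in s.
With the tool pointing down it reaches from about 0.375 to 0.9 m from the base axis. Payload 3.1 kg.
Tool frame: the origin (TCP) lies at the very end of the fingers, on their centre line; the grasp point (between the pads) lies 19 mm behind it; z points along the fingers, y is the line along which they close (so a half turn about z gives the same grasp; the last joint's range is limited). The gripper opens to 87 mm and grips with 3 to 60 N. Pads are 19 mm wide; open, the fingers measure 117 mm over their backs; the gripper's body (75 mm by 190 mm) begins 51 mm behind the grasp point.
Start: joints at [63.054, 30.224, 82.088, -0, 67.689, -10.227], TCP at [0.18, 0.599, 0.223] pointing down, gripper open.
Joint ranges: [-176.69, 176.69], [-43.24, 126.21], [12.49, 139.97], [-82, 262], [0, 151.66], [-163.58, 163.58]. Speed limits (degrees/s): [159.86, 159.86, 180, 180, 180, 180].

### API

Orientations are given as a 3x3 rotation matrix whose columns are the frame's x, y, z axes.
In Python, from rig import * gives the robot as it stands.
- The arm moves only by the tool jog_arm, never from a script. Its arguments are lists of equal length, an entry for each row: "delta_pos": the shift along the world's x, y, z in cm, a list of three; "turn": the turn about the world's z in degrees; "grip": the closure, from 0 (fully open) to 1 (shut). In form: {"delta_pos": [[x, y, z], ...], "turn": [turn, ...], "grip": [grip, ...]}. A call has 1 to 12 rows; each row is the pose to reach, as a shift and turn from the pose commanded when the call began; what a row does not reach only later rows make up. A row lasts 1/8 s, in which the tool goes at most 62.5 mm and 10.7 degrees, less where a joint would pass 70% of its speed; a pose out of reach is approached as far as the arm can. A call with a gripper value outside its range is refused whole. The fingers move at their own pace and stop on an object; the grip force is fixed at half the most. Time passes only in rows, so rows that repeat a pose let the fingers close. It gives the time, the measured TCP pose, the force, the opening and the grip force at its end, in the units of the state.
- read_state(): the state, without advancing time (a new reading comes with each control period).
- capture(name): name is "scene" or "top"; returns a dict with "color" (420x560x3 uint8, blue, green, red), "fovy" (degrees; the focal length in pixels is half the picture's height over the tangent of half this angle, whatever the lens; pixels are square), "cx", "cy" (the principal point, pixels), "camera_from_world" (4x4, takes a point from world to camera coordinates). Camera axes: x right, y up, looking along -z (the intrinsics and any distortion apply to the point x, -y, -z); pixel columns grow to the right and rows downward; lengths in m; the calibration is good to about 2 mm. A picture is of the moment at which its call begins. There is no depth.
- hand_in(): hands the job in; it is judged then, once.
The state is a dict: "time_s": time; "joint_positions": joint angles; "qvel": joint speeds; "tau": joint torques, N m; "position": TCP position; "tcp_rot": TCP orientation; "force": force on the tool from outside, world axes, zero at the start; "moment": the same for the moment, N m; "opening": opening from 0.0 (shut) to 1.0 (fully open); "grasp_force": force on a finger pad.
Only numpy, scipy, OpenCV 4.12 (cv2) and the standard library are available. Lean on these libraries where they do the work, as an engineer would, in place of code of your own. Each camera call takes 0.05 s, during which the arm holds its last target. There are 200 camera calls.

## Working session

There is one attempt and no reset: what is moved stays moved. The work goes in short steps, Python scripts to look and compute and a tool call to move; the robot and the scene stay as the last step left them, time stands still between calls to the robot, and variables do not carry over. Pictures are saved under pics/ and viewed, at most 10 in all, crops included, and the job is handed in when it is done.

Besides the shell and the picture viewer there is one more tool, called after ">>>" in YAML: its name, and indented under it one key for each argument. jog_arm: Moves the arm, as the interface text tells. Its arguments: {"type":"object","properties":{"delta_pos":{"type":"array"},"turn":{"type":"array"},"grip":{"type":"array"}},"required":["delta_pos","turn","grip"]}

```bash
mkdir -p pics; ls; python3 - <<'E'
from rig import *
import cv2
for n in ("scene","top"):
    c=capture(n); cv2.imwrite(f"pics/{n}0.png",c["color"]); print({k:v for k,v in c.items() if k!="color"})
s=read_state(); print(s)
E
```

```text
pics
{'fovy': 51.68991095614856, 'cx': 277.7726237940352, 'cy': 210.54206262336942, 'camera_from_world': array([[ 0.54306697,  0.83966199,  0.00678322, -0.20113307],
       [-0.49323147,  0.31244807,  0.81184907,  0.19834226],
       [ 0.6795594 , -0.44423412,  0.58382795, -1.8462794 ],
       [ 0.        ,  0.        ,  0.        ,  1.        ]])}
{'fovy': 44.234585671277905, 'cx': 278.011560951775, 'cy': 213.1486292942633, 'camera_from_world': array([[-0.0019899 , -0.99992349, -0.01220858, -0.07689401],
       [ 0.994382  , -0.00327064,  0.10580044, -0.50071185],
       [-0.10583228, -0.01192946,  0.99431243, -1.47783604],
       [ 0.        ,  0.        ,  0.        ,  1.        ]])}
{'time_s': 0.1, 'joint_positions': array([ 6.30560433e+01,  3.02727384e+01,  8.21490158e+01,  2.06340762e-04,
        6.76888303e+01, -1.02272557e+01]), 'qvel': array([ 0.01773329, -0.11680119, -0.13812207, -0.03116783, -0.00721514,
        0.09779578]), 'tau': array([-9.97366874e-05, -4.40986562e+01, -1.77152038e+01,  6.35259342e-02,
        5.32573136e-02, -3.73590797e-05]), 'position': array([0.17944379, 0.59800264, 0.22167931]), 'tcp_rot': array([[-9.57738146e-01,  2.87640180e-01, -8.77517917e-04],
       [ 2.87641311e-01,  9.57736666e-01, -1.71904555e-03],
       [ 3.45964514e-04, -1.89880590e-03, -9.99998137e-01]]), 'force': array([-0.00318288,  0.37915603,  0.40196448]), 'moment': array([ 0.02786264,  0.05654178, -0.0409383 ]), 'grasp_force': 0.0, 'opening': 0.9976969122606562}
```

View pics/scene0.png

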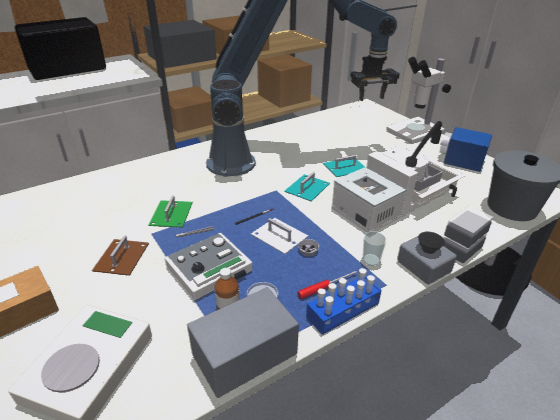

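View pics/top0.png

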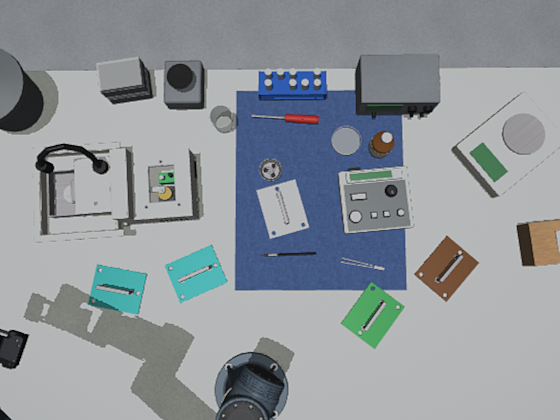

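Top view: the white cover is at about (283,209), the console at (376,200) and the slicer's deck opening at about (163,183). Look-alikes are turquoise (118,290) and (196,273), green (373,315) and brown (447,268). Only the white plate fits the description. I'll confirm with an enlarged crop and take first measurements.

```bash
cat > h.py <<'E'
import numpy as np, cv2
from rig import *
def cam(n):
    c=capture(n); c["f"]=c["color"].shape[0]/2/np.tan(np.radians(c["fovy"]/2)); return c
def ray(c,u,v):
    T=c["camera_from_world"]; R=T[:3,:3]; o=-R.T@T[:3,3]
    d=R.T@np.array([(u-c["cx"])/c["f"],-(v-c["cy"])/c["f"],-1.]); return o,d
def onplane(c,u,v,z):
    o,d=ray(c,u,v); return o+d*(z-o[2])/d[2]
def proj(c,p):
    q=c["camera_from_world"][:3,:3]@np.asarray(p)+c["camera_from_world"][:3,3]
    return np.array([c["cx"]+c["f"]*q[0]/-q[2], c["cy"]-c["f"]*q[1]/-q[2]])
def mid(rays):
    A=sum(np.eye(3)-np.outer(d,d)/(d@d) for o,d in rays); b=sum((np.eye(3)-np.outer(d,d)/(d@d))@o for o,d in rays)
    return np.linalg.solve(A,b)
E
python3 - <<'E'
from h import *
c=cam("top"); s=cam("scene")
a=c["color"][150:250,128:423]; cv2.imwrite("pics/topcrop.png",cv2.resize(a,None,fx=2.7,fy=2.7,interpolation=cv2.INTER_CUBIC)[:, :800])
a=s["color"][140:300,160:420]; cv2.imwrite("pics/scenecrop.png",cv2.resize(a,None,fx=3,fy=3,interpolation=cv2.INTER_CUBIC)[:600,:800])
for n,u,v,z in [("cover",283,209,.004),("console",376,200,.042),("slicer",163,183,.12)]: print(n,onplane(c,u,v,z))
E
```

```text
cover [ 0.51514158 -0.09271936  0.004     ]
console [ 0.53597611 -0.3607722   0.042     ]
slicer [0.57500143 0.23706821 0.12      ]
```

View pics/topcrop.png

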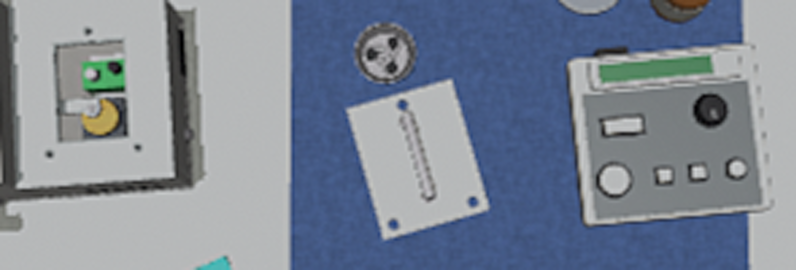

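View pics/scenecrop.png

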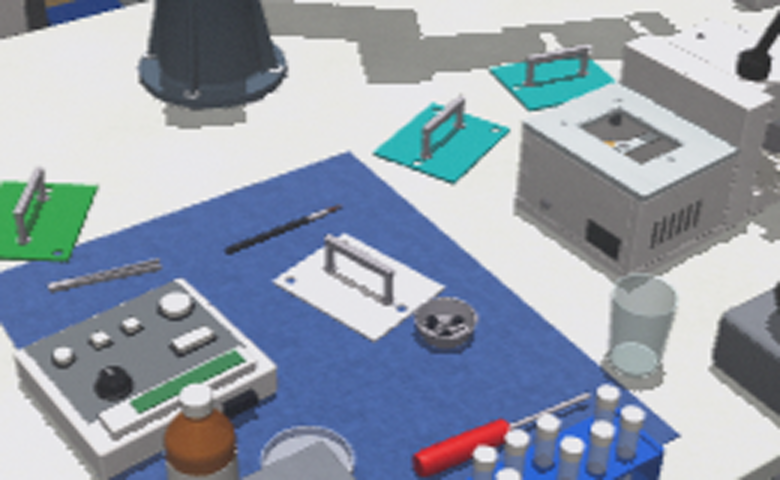

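The crops confirm the target. The white cover's single hole is at crop (402,104), on the dish side, and its pair is at (392,224) and (473,202). The slicer's single thread is at (88,31) and its pair at (50,154) and (138,147). The stop key is at (614,180), park at (622,126), standby at (737,168) and the feed keys at (664,176) and (698,173).

```bash
cat >> h.py <<'E'
from scipy.optimize import least_squares
def blob(c,u,v,r=5,dark=True):
    g=cv2.cvtColor(c["color"],cv2.COLOR_BGR2GRAY).astype(float)
    u0,v0=int(round(u)),int(round(v)); w=g[v0-r:v0+r+1,u0-r:u0+r+1]
    bg=np.median(w); m=(bg-w) if dark else (w-bg); m=np.clip(m-0.25*m.max(),0,None)
    n,l,st,ce=cv2.connectedComponentsWithStats((m>0).astype(np.uint8))
    k=l[r,r] if l[r,r] else min(range(1,n),key=lambda i:np.hypot(*(ce[i]-r)))
    m=m*(l==k); Y,X=np.mgrid[-r:r+1,-r:r+1]
    return u0+(m*X).sum()/m.sum(), v0+(m*Y).sum()/m.sum(), int((m>0).sum())
def w(pose,l):
    x,y,t=pose; l=np.asarray(l,float); return np.array([x+np.cos(t)*l[0]-np.sin(t)*l[1], y+np.sin(t)*l[0]+np.cos(t)*l[1], l[2]])
def fit(obs,p0):  # obs: (cam, local, uv)
    f=lambda p: np.concatenate([proj(c,w(p,l))-uv for c,l,uv in obs])
    r=least_squares(f,p0,loss="soft_l1"); return r.x, r.fun.reshape(-1,2)
E
cat > m.py <<'E'
from h import *
c=cam("top"); s=cam("scene")
F=lambda x,y:(128+x/2.7-.3,150+y/2.7-.3)
Z=.12
sl={"a":((-.062,.045,Z),F(50,154)),"b":((-.062,-.045,Z),F(138,147)),"c":((.062,0,Z),F(88,31))}
zc=.004
cv={"a":((-.062,.045,zc),F(392,224)),"b":((-.062,-.045,zc),F(473,202)),"c":((.062,0,zc),F(402,104))}
zk=.052
ke={"stop":((-.045,.065,zk),F(614,180)),"park":((.012,.05,zk),F(622,126)),"stby":((-.045,-.065,zk),F(737,168)),"f1":((-.045,.012,zk),F(664,176)),"f2":((-.045,-.024,zk),F(698,173))}
for nm,D,dk,r in (("slicer",sl,True,4),("cover",cv,True,4),("console",ke,False,9)):
    ot=[];os=[];P0=[]
    for k,(l,uv) in D.items():
        b=blob(c,*uv,r if k not in("f1","f2","stby") else 6,dk); ot.append((c,l,np.array(b[:2])))
        X=onplane(c,b[0],b[1],l[2]); q=proj(s,X); b2=blob(s,*q,r if k not in("f1","f2","stby") else 6,dk); os.append((s,l,np.array(b2[:2])))
        print(nm,k,np.round(b,1),np.round(X,4),"scene",np.round(q,1),np.round(b2,1),"tri",np.round(mid([ray(c,*b[:2]),ray(s,*b2[:2])]),4))
    x0=np.r_[onplane(c,*ot[0][2],ot[0][1][2])[:2],0.]
    for n,o in(("top",ot),("scene",os),("both",ot+os)):
        p,e=fit(o,x0); print(nm,n,np.round(p[:2],4),round(np.degrees(p[2]),2),np.round(e,1).tolist())
E
python3 m.py
```

```text
slicer a [145.9 206.7   7. ] [0.5095 0.2827 0.12  ] scene [365.2 173.5] [366. 173.   1.] tri [0.5102 0.2835 0.122 ]
slicer b [178.6 204.2   8. ] [0.516  0.1931 0.12  ] scene [347.2 181.4] [347.4 180.7   4. ] tri [0.516  0.193  0.1226]
slicer c [160.2 161.2   8. ] [0.636  0.2462 0.12  ] scene [382.7 192.9] [383.5 192.8   3. ] tri [0.6367 0.2471 0.1203]
slicer top [0.5745 0.2421] 3.94 [[-0.0, -0.0], [0.1, 0.1], [-0.1, -0.1]]
slicer scene [0.5735 0.2455] 3.42 [[-0.1, 0.2], [0.3, 0.1], [-0.2, -0.2]]
slicer both [0.5746 0.2428] 3.83 [[-0.3, -0.1], [-0.3, 0.1], [-0.3, -0.2], [-0.5, 0.5], [-0.1, 0.6], [-0.5, 0.1]]
cover a [273.3 232.6  15. ] [ 0.4453 -0.064   0.004 ] scene [274.1 221.4] [272.8 223.2  21. ] tri [ 0.4447 -0.0659 -0.0034]
cover b [302.7 224.3  15. ] [ 0.4697 -0.1505  0.004 ] scene [256.2 233.5] [256.4 232.9   8. ] tri [ 0.4697 -0.1502  0.0063]
cover c [276.8 188.6  20. ] [ 0.5761 -0.0745  0.004 ] scene [292.8 242.9] [291.3 241.   18. ] tri [ 0.5738 -0.0765  0.0115]
cover top [ 0.517  -0.0908] 15.52 [[0.0, 0.0], [0.1, 0.1], [-0.1, -0.2]]
cover scene [ 0.5121 -0.0912] 16.35 [[0.
[... 453 characters left out ...]
 0.052 ] scene [180.4 257.8] [180.3 257.3  21. ] tri [ 0.5001 -0.4282  0.0537]
console f1 [373.8 214.2  19. ] [ 0.4937 -0.3517  0.052 ] scene [203.1 247.5] [203.2 247.   14. ] tri [ 0.4936 -0.3513  0.0535]
console f2 [386.3 213.3  17. ] [ 0.4963 -0.3875  0.052 ] scene [192.6 252.1] [192.8 251.9  17. ] tri [ 0.4963 -0.3871  0.0528]
console top [ 0.5392 -0.3598] 5.06 [[0.0, -0.1], [-0.1, -0.0], [0.0, 0.1], [0.0, 0.1], [0.1, -0.1]]
console scene [ 0.5375 -0.3586] 4.12 [[-1.2, 1.2], [0.3, 0.0], [0.2, -0.3], [0.2, -0.1], [0.1, -0.3]]
console both [ 0.5388 -0.3593] 4.78 [[-0.2, -0.0], [-0.3, 0.0], [-0.2, 0.3], [-0.2, 0.3], [-0.2, 0.1], [-1.5, 1.5], [0.2, 0.2], [0.1, 0.3], [-0.0, 0.2], [-0.1, 0.1]]
```

>>> jog_arm:
  delta_pos:
    - [4,-5,1]
    - [7,-10,2]
    - [10,-15,2.5]
    - [12,-20,2.5]
    - [14,-25,2.5]
    - [16,-30,2.5]
    - [18,-36,2.5]
    - [20,-42,2.5]
    - [22,-48,2.5]
    - [24,-54,2.5]
    - [26,-60,2.5]
    - [27,-65,2.5]
  turn: [0,2,4,6,8,10,12,14,16,18,20,22]
  grip: [1,1,1,1,1,1,1,1,1,1,1,1]

```text
time_s: 1.8
position: [0.4508, -0.054, 0.2479]
tcp_rot: [[-0.996, -0.092, 0.002], [-0.092, 0.996, -0.0], [-0.002, -0.001, -1.0]]
force: [0.7, 0.9, -0.2]
opening: 0.004
grasp_force: 0.0
```

>>> jog_arm:
  delta_pos:
    - [1,-5,-2]
    - [2,-10,-5]
    - [3,-15,-8]
    - [3.5,-20,-12]
    - [3.8,-24.8,-16]
    - [3.8,-24.8,-17.5]
    - [3.8,-24.8,-17.5]
    - [3.8,-24.8,-17.5]
  turn: [0,0,0,0,0,0,0,0]
  grip: [1,1,1,1,1,1,1,1]

```text
time_s: 2.8
position: [0.488, -0.2983, 0.0735]
tcp_rot: [[-0.996, -0.093, 0.0], [-0.093, 0.996, -0.0], [-0.0, -0.0, -1.0]]
force: [1.0, 0.4, 0.7]
opening: 0.005
grasp_force: 0.0
```

>>> jog_arm:
  delta_pos:
    - [0,0,-1.5]
    - [0,0,-2.3]
    - [0,0,-2.8]
    - [0,0,-2.8]
    - [0,0,-2.8]
    - [0,0,-2.8]
  turn: [0,0,0,0,0,0]
  grip: [1,1,1,1,1,1]

```text
time_s: 3.55
position: [0.488, -0.2986, 0.0463]
tcp_rot: [[-0.996, -0.092, 0.001], [-0.092, 0.996, 0.001], [-0.001, 0.001, -1.0]]
force: [-0.9, 2.8, 13.9]
opening: 0.007
grasp_force: 6.7
```

>>> jog_arm:
  delta_pos:
    - [0,0,2]
    - [0,0,3]
    - [3,-0.5,3]
    - [5.9,-1.1,3]
    - [5.9,-1.1,3]
    - [5.9,-1.1,3]
    - [5.9,-1.1,1.5]
    - [5.9,-1.1,0.5]
    - [5.9,-1.1,0]
    - [5.9,-1.1,0]
    - [5.9,-1.1,0]
    - [5.9,-1.1,0]
  turn: [0,0,0,0,0,0,0,0,0,0,0,0]
  grip: [1,1,1,1,1,1,1,1,1,1,1,1]

```text
time_s: 5.05
position: [0.5455, -0.3099, 0.0463]
tcp_rot: [[-0.996, -0.092, -0.002], [-0.092, 0.996, 0.001], [0.002, 0.001, -1.0]]
force: [-4.2, 2.3, 15.6]
opening: 0.006
grasp_force: 7.3
```

>>> jog_arm:
  delta_pos:
    - [0,0,2]
    - [0,0,4]
    - [-2,-4,4]
    - [-3.5,-8,4]
    - [-4.6,-11.9,4]
    - [-4.6,-11.9,3]
    - [-4.6,-11.9,3]
    - [-4.6,-11.9,3]
  turn: [0,0,0,0,0,0,0,0]
  grip: [1,1,1,1,1,1,1,1]

```text
time_s: 6.05
position: [0.5009, -0.4278, 0.0742]
tcp_rot: [[-0.996, -0.093, -0.001], [-0.093, 0.996, 0.001], [0.001, 0.002, -1.0]]
force: [0.3, 0.5, -0.4]
opening: 0.008
grasp_force: 0.0
```

>>> jog_arm:
  delta_pos:
    - [0,0,-1.5]
    - [0,0,-2.5]
    - [0,0,-3]
    - [0,0,-3]
    - [0,0,-3]
    - [0,0,-3]
  turn: [0,0,0,0,0,0]
  grip: [1,1,1,1,1,1]

```text
time_s: 6.8
position: [0.501, -0.4283, 0.0463]
tcp_rot: [[-0.996, -0.092, -0.0], [-0.092, 0.996, 0.001], [-0.0, 0.001, -1.0]]
force: [-1.5, 4.1, 12.4]
opening: 0.003
grasp_force: 6.2
```

>>> jog_arm:
  delta_pos:
    - [0,0,3]
    - [0,0,7]
    - [0.2,5,9]
    - [0.4,10,9]
    - [0.6,15,9]
    - [0.9,20,9]
    - [1.2,25,9]
    - [1.4,30,9]
    - [1.6,33.7,9]
    - [1.6,33.7,9]
    - [1.6,33.7,9]
  turn: [0,0,2,4,6,8,10,10.2,10.2,10.2,10.2]
  grip: [1,1,0,0,0,0,0,0,0,0,0]

```text
time_s: 8.18
position: [0.5171, -0.0929, 0.1344]
tcp_rot: [[-0.964, -0.268, 0.0], [-0.268, 0.964, -0.001], [-0.0, -0.001, -1.0]]
force: [-0.7, 0.1, 0.1]
opening: 0.936
grasp_force: 0.0
```

```bash
python3 - <<'E'
from h import *
s=read_state(); R=s["tcp_rot"]; print(s["time_s"],s["position"],s["opening"],"tool y yaw",np.degrees(np.arctan2(R[1,1],R[0,1])))
a=cam("scene")["color"][150:300,170:370]; cv2.imwrite("pics/hover.png",cv2.resize(a,None,fx=3,fy=3,interpolation=cv2.INTER_CUBIC))
E
```

```text
8.175 [ 0.51707565 -0.0929087   0.13439159] 0.9358845726478181 tool y yaw 105.51630546700886
```

View pics/hover.png

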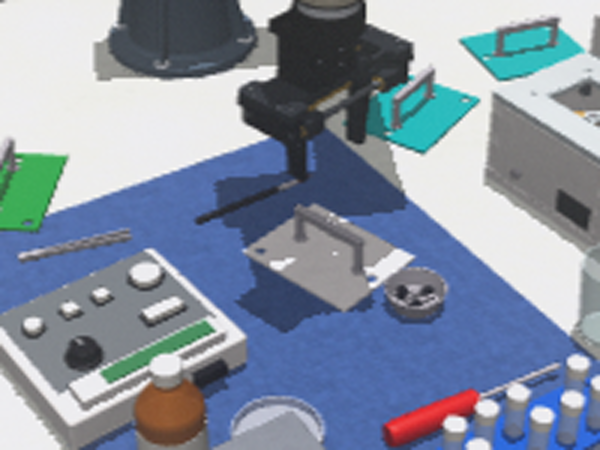

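The hover picture shows the open fingers straddling the white cover's handle at about (330,235), with all the keys up again. Now I descend and grip.

>>> jog_arm:
  delta_pos:
    - [0,0.1,-3]
    - [0,0.1,-6]
    - [0,0.1,-9]
    - [0,0.1,-11]
    - [0,0.1,-11.1]
    - [0,0.1,-11.1]
    - [0,0.1,-11.1]
    - [0,0.1,-11.1]
    - [0,0.1,-11.1]
    - [0,0.1,-11.1]
    - [0,0.1,-11.1]
    - [0,0.1,-11.1]
  turn: [0,0,0,0,0,0,0,0,0,0,0,0]
  grip: [0,0,0,0,0,0,1,1,1,1,1,1]

```text
time_s: 9.72
position: [0.5168, -0.0914, 0.0235]
tcp_rot: [[-0.964, -0.267, -0.0], [-0.267, 0.964, 0.0], [0.0, 0.0, -1.0]]
force: [-0.4, -0.5, -0.1]
opening: 0.399
grasp_force: 0.0
```

>>> jog_arm:
  delta_pos:
    - [0,0,0]
    - [0,0,0]
    - [0,0,0.5]
    - [0,0,1.5]
    - [0,0,3]
    - [0,0,5]
    - [0,0,5]
    - [0,0,5]
  turn: [0,0,0,0,0,0,0,0]
  grip: [1,1,1,1,1,1,1,1]

```text
time_s: 10.72
position: [0.5166, -0.0914, 0.0737]
tcp_rot: [[-0.964, -0.267, 0.0], [-0.267, 0.964, -0.0], [-0.0, -0.0, -1.0]]
force: [0.0, 0.3, -2.7]
opening: 0.115
grasp_force: 30.0
```

>>> jog_arm:
  delta_pos:
    - [0,0,4]
    - [0,0,8]
    - [0.3,2,12]
    - [1,6,12.6]
    - [1.8,10,12.6]
    - [2.6,14,12.6]
    - [3.4,18,12.6]
    - [4.2,22,12.6]
    - [4.9,26,12.6]
    - [5.4,30,12.6]
    - [5.7,32.5,12.6]
    - [5.8,33.4,12.6]
  turn: [0,0,-1,-2,-4,-6,-8,-9,-10,-11,-11.6,-11.6]
  grip: [1,1,1,1,1,1,1,1,1,1,1,1]

```text
time_s: 12.22
position: [0.5738, 0.2438, 0.1981]
tcp_rot: [[-0.998, -0.07, -0.002], [-0.07, 0.998, -0.001], [0.002, -0.0, -1.0]]
force: [0.0, 0.4, -2.9]
opening: 0.113
grasp_force: 30.0
```

>>> jog_arm:
  delta_pos:
    - [0,0,0]
    - [0,0,0]
    - [0,0,0]
    - [0,0,-1]
    - [0,0,-2]
    - [0,0,-2.5]
    - [0,0,-2.5]
  turn: [0,0,0,0,0,0,0]
  grip: [1,1,1,1,1,1,1]

```text
time_s: 13.1
position: [0.5743, 0.2424, 0.1736]
tcp_rot: [[-0.998, -0.068, -0.002], [-0.068, 0.998, -0.0], [0.002, -0.0, -1.0]]
force: [-0.7, -0.0, -2.7]
opening: 0.112
grasp_force: 30.0
```

```bash
python3 - <<'E'
from h import *
s=read_state(); R=s["tcp_rot"]; print(s["time_s"],s["position"],s["force"],s["moment"],"tool y yaw",np.degrees(np.arctan2(R[1,1],R[0,1])))
a=cam("scene")["color"][100:260,290:450]; b=cam("top")["color"][110:270,80:240]
cv2.imwrite("pics/over.png",cv2.resize(np.hstack([a,b]),None,fx=2.5,fy=2.5,interpolation=cv2.INTER_CUBIC))
E
```

```text
13.1 [0.57426159 0.2424489  0.17364901] [-0.66281997 -0.02004522 -2.6998232 ] [ 0.05677894  0.02836152 -0.0145374 ] tool y yaw 93.88011316619881
```

View pics/over.png

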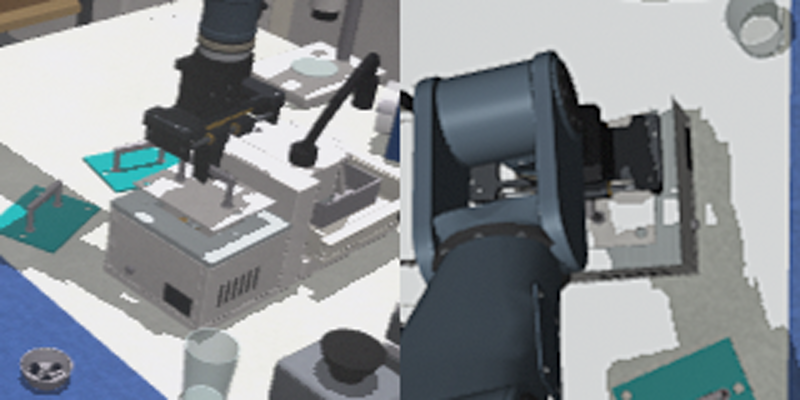

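The cover is held level over the deck with its pair of holes toward the robot. Its near corner is at about crop (200,232) in the scene half. The top view is mostly hidden by the arm. I'll lower it to the final height and check the alignment.

>>> jog_arm:
  delta_pos:
    - [0,0,-0.5]
    - [0,0,-1]
    - [0,0,-1.5]
    - [0,0,-1.8]
    - [0,0,-1.8]
    - [0,0,-1.8]
    - [0,0,-1.8]
  turn: [0,0,0,0,0,0,0]
  grip: [1,1,1,1,1,1,1]

```text
time_s: 14.08
position: [0.575, 0.2426, 0.1568]
tcp_rot: [[-0.998, -0.068, 0.001], [-0.068, 0.998, 0.0], [-0.001, 0.0, -1.0]]
force: [-0.4, 0.9, -2.7]
opening: 0.11
grasp_force: 30.0
```

```bash
python3 - <<'E'
from h import *
s=read_state(); R=s["tcp_rot"]; print(s["time_s"],s["position"],s["force"],"tool y yaw",np.degrees(np.arctan2(R[1,1],R[0,1])))
S=cam("scene"); T=cam("top"); np.savez("fin.npz",s=S["color"],t=T["color"])
a=S["color"][150:214,330:407]; b=T["color"][142:238,158:208]
A=cv2.resize(a,(539,448),interpolation=cv2.INTER_NEAREST); B=cv2.resize(b,(250,480),interpolation=cv2.INTER_NEAREST)
A=cv2.copyMakeBorder(A,0,32,0,0,cv2.BORDER_CONSTANT); cv2.imwrite("pics/fin.png",np.hstack([A,B]))
p=(.5745,.2421,np.radians(3.94)); q=(s["position"][0],s["position"][1],np.radians(3.9))
for n,l in dict(a=(-.062,.045),b=(-.062,-.045),c=(.062,0),c1=(.075,.06),c2=(.075,-.06),c3=(-.075,-.06),c4=(-.075,.06)).items():
    print(n,"cover top",*[np.round(proj(c,w(q,(*l,.136))),1) for c in(S,T)])
for l in [(.095,.08),(.095,-.08),(-.095,-.08),(-.095,.08)]: print("deck",*[np.round(proj(c,w(p,(*l,.12))),1) for c in(S,T)])
E
```

```text
14.075 [0.57495484 0.24259962 0.1568031 ] [-0.40573238  0.86472636 -2.68635127] tool y yaw 93.87921012371795
a cover top [366.  169.7] [144.1 205.8]
b cover top [347.8 177.5] [177.2 203.4]
c cover top [383.7 189. ] [158.6 159.7]
c1 cover top [398.7 185. ] [136.5 156.6]
c2 cover top [374.2 196.7] [180.2 153.5]
c3 cover top [342.  177.2] [183.  207.8]
c4 cover top [366.3 167. ] [138.8 210.9]
deck [406.2 189.6] [130.8 151.5]
deck [373.6 205.7] [188.3 147.3]
deck [333.3 180.5] [192.  215.4]
deck [365.4 166.9] [133.6 219.5]
```

View pics/fin.png

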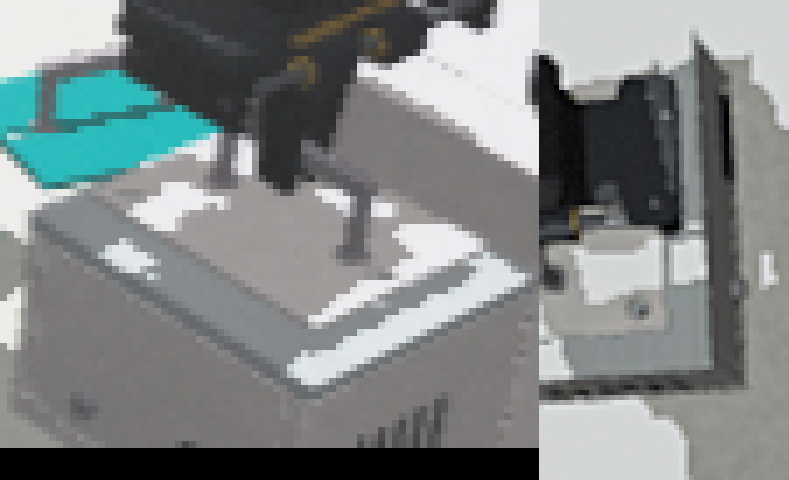

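The final crop shows hole_b clearly in the top half at (637,306), with the cover's -x and -y edges and the deck's own edges all visible. I can compare cover and deck directly in this one camera.

```bash
cat > e.py <<'E'
from h import *
def edge(c,g,l0,l1,pose,z,n=12,h=4):
    """mean offset (mm, outward) of strongest gradient from the predicted edge l0-l1"""
    l0,l1=np.array(l0),np.array(l1); t=(l1-l0)/np.linalg.norm(l1-l0); nn=np.array([t[1],-t[0]])
    D=np.arange(-8,8.01,.25)/1000; out=[]
    for k in np.linspace(0,1,n):
        P=np.array([proj(c,w(pose,(*(l0+k*(l1-l0)+d*nn),z))) for d in D],np.float32)
        v=cv2.remap(g,P[:,0].reshape(1,-1),P[:,1].reshape(1,-1),cv2.INTER_LINEAR)[0]
        gr=np.abs(np.gradient(cv2.GaussianBlur(v.reshape(1,-1),(0,0),3)[0])); i=gr.argmax()
        W=slice(max(i-6,0),i+7); out.append((1000*(D[W]*gr[W]).sum()/gr[W].sum(),gr[i]))
    return out
E
python3 - <<'E'
from e import *
T=cam("top"); T["color"]=np.load("fin.npz")["t"]; g=cv2.cvtColor(T["color"],cv2.COLOR_BGR2GRAY).astype(np.float32)
b=blob(T,177.1,202.7,4); print("hole_b",b)
s=read_state(); x,y,z=s["position"]; th=np.radians(3.88)
zu=z-.0235
X=onplane(T,*b[:2],zu+.004); print("hole_b seen",X,"by robot",w((x,y,th),(-.062,-.045,0)),"thread_b",w((.5745,.2421,np.radians(3.94)),(-.062,-.045,0)))
q=(x,y,th);p=(.5745,.2421,np.radians(3.94))
f=lambda r:[(round(float(a),1),int(m)) for a,m in r]
print("cover -x",f(edge(T,g,(-.075,0),(-.075,-.055),q,zu+.004)))
print("cover -y",f(edge(T,g,(-.07,-.06),(-.03,-.06),q,zu)))
print("deck -x",f(edge(T,g,(-.095,-.02),(-.095,-.075),p,.12)))
print("deck -y",f(edge(T,g,(-.09,-.08),(-.03,-.08),p,.12)))
E
```

```text
hole_b (np.float64(177.68705673758865), np.float64(203.5159574468085), 16)
hole_b seen [0.51578605 0.191903   0.13721778] by robot [0.51603815 0.19348526 0.        ] thread_b [0.51573856 0.19294622 0.        ]
cover -x [(0.2, 3), (-2.4, 0), (-1.8, 1), (-1.5, 1), (-0.7, 1), (-0.9, 2), (-0.3, 2), (-0.1, 2), (-2.3, 1), (-6.6, 2), (-6.7, 2), (-1.2, 1)]
cover -y [(-1.0, 1), (-0.9, 1), (-1.0, 1), (-2.9, 1), (-2.9, 1), (-1.0, 1), (-0.8, 4), (-0.6, 4), (-0.4, 4), (-0.4, 4), (-0.3, 4), (3.7, 4)]
deck -x [(-1.0, 3), (-0.7, 2), (-0.2, 3), (-0.0, 4), (0.0, 4), (0.5, 5), (6.2, 3), (0.7, 3), (-0.9, 3), (-0.2, 2), (-0.5, 3), (-0.0, 4)]
deck -y [(1.4, 4), (-0.4, 3), (-0.0, 3), (-0.2, 4), (0.2, 3), (0.3, 4), (0.5, 3), (1.0, 3), (1.2, 5), (1.4, 10), (1.5, 7), (1.9, 6)]
```

Both views put the cover within about 1 mm of its target. I'll trim the height to about 11.5 mm, let it settle, check and hand in.

>>> jog_arm:
  delta_pos:
    - [0,0,-0.1]
    - [0,0,-0.2]
    - [0,0,-0.2]
    - [0,0,-0.2]
    - [0,0,-0.2]
    - [0,0,-0.2]
    - [0,0,-0.2]
    - [0,0,-0.2]
  turn: [0,0,0,0,0,0,0,0]
  grip: [1,1,1,1,1,1,1,1]

```text
time_s: 15.22
position: [0.5748, 0.2426, 0.1545]
tcp_rot: [[-0.998, -0.068, 0.0], [-0.068, 0.998, 0.0], [-0.0, 0.0, -1.0]]
force: [0.1, -0.3, -3.1]
opening: 0.11
grasp_force: 30.0
```

```bash
python3 - <<'E'
from h import *
s=read_state(); print(s["time_s"],s["position"],s["force"],s["grasp_force"],np.abs(s["qvel"]).max())
if np.hypot(s["position"][0]-.5745,s["position"][1]-.2421)<.0015 and .15<s["position"][2]<.158: print(hand_in())
E
```

```text
15.225 [0.574773   0.24257544 0.15454143] [ 0.13799638 -0.25783324 -3.10892782] 29.99468905851245 0.038391695924334446
the job is handed in; nothing more can be done
None
```

I pressed stop, park and standby fully down in that order, and the job is handed in with the gripper still holding the cover level about 11 mm above the drive bay, its holes within about 1 mm of their threads by my measurements; the hand-in returned no verdict.

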